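# Unclip a cheese mould's lid and lay it in the tray

## Task

Pinch the two spring buttons of the cheese mould's lid together to free its catch, and lift the lid off the sloping mould. Then set the lid down gently, without dropping it, so that it lies flat with its buttons up on the floor of the shallow square tray; let go, and leave the cup, jar and brush where they stand.

Things in the scene. Friction and masses are not known exactly. Their poses are not given: they have to be found in the camera images.
- lid_grip (a point): Pinch point of the lid: on its axis, midway between its two upright steel button tabs, 12 mm below their tops, 45 mm above the lid's underside. z: the lid's axis, out of its top (leans 30 degrees while on the mould). y: level, from the right button to the left, the line of pinching. The lid hangs from the pinched buttons when lifted. Lid with buttons 200 to 380 g.
- lid_foot (a point): Centre of the lid's underside; axes as lid_grip. White disc, 160 mm across, 57 mm high in all: from below, a spigot 145 mm across, 8 mm deep (2.5 mm loose in the mould's mouth), the disc 8 mm thick, on it the two button tabs and between them a fixed block 36 x 22 mm, 26 mm high.
- tab_left (a point): Outer face of the +y button's tab, at the height of lid_grip. Tab 34 mm wide (x), 5 thick, 36 tall; faces 58 mm apart at rest, 38 mm when both are pressed. From its foot a steel bolt 24 mm wide runs outward on the disc, top 24 mm below this point (fingertips stop there); its tip, 90 mm from the axis (80 pressed), is caught under a keeper.
- tab_right (a point): The same point of the -y button's tab, which is the mirror image.
- button_left (a joint): Travel in m of the +y button: 0 = sprung out (locked), 0.010 = pressed inward to its stop. The spring pushes back with 3 N at first and 8 N at full travel. Both fully pressed, the bolts clear the keepers by 3 mm and the lid lifts straight off along its axis.
- button_right (a joint): The same for the button on the lid's -y side.
- mould_mouth (a point): Centre of the rim of the white mould, a round tub 160 mm across, 75 mm deep, on a steel stand 200 x 200 mm fixed to the table. Axes are the stand's, z straight up; the mould's axis leans 30 degrees to -x (roughly to the robot). The locked lid's pinch point is 37 mm out along that axis. Steel keepers beside the rim at y = 83 to 103 mm either side, to 21 mm above the rim.
- tray_in (a point): Centre of the inner floor of the empty, shallow, square grey plastic tray, fixed level on the table: 220 x 220 mm inside, floor and walls 3 mm thick, rim 22 mm above the table. x and y along its sides, z up.
- cup: Bystander: an open white plastic cup mould, 86 mm across, 90 mm high; origin at the centre of its foot.
- jar: Bystander: a jar with a steel cap, 70 mm across, 120 mm high; origin at the centre of its foot.
- brush: Bystander: a brush lying on the table, about 200 mm long along its x; origin near its middle on the table.
Things that resemble listed ones, but are neither listed nor needed, are in the scene too. Leave any green or yellow look-alike of the part that bears lid_grip alone.

How it is judged:
By the outcome, as a careful person would: the job done as asked, in the order asked, and still so for the second after the job is handed in, with the robot touching nothing.
It also fails if it takes over 45 s, if anything falls off the work surface, if the arm or the gripper's body presses on something with over 40 N, if the wrist force passes 120 N, or if a joint passes its speed limit or range.

## Robot

A 6-joint arm with a two-finger parallel gripper is mounted at the origin on the work surface. World frame = base frame: x ahead of the robot, y to its left, z up, the work surface at z = 0. Lengths are in m, angles in rad, forces in N, time in s.
With the tool pointing down it reaches from about 0.4 to 0.825 m from the base axis. Payload 7 kg.
Tool frame: the origin (TCP) lies between the finger pads; the fingertips stand 8 mm ahead of it and the grasp point (between the pads) lies 11 mm behind it (arm.finger_overhang is the distance from the TCP to the fingertips, in m); z points along the fingers, y is the line along which they close (so a half turn about z gives the same grasp; the last joint's range is limited). The gripper opens to 88 mm and grips with 3 to 60 N. Pads are 19 mm wide; open, the fingers measure 130 mm over their backs; the gripper's body (78 mm by 193 mm) begins 47 mm behind the grasp point.
Start: joints at [1.407, 0.359, 0.012, 0, -1.224, -0.288], TCP at [0.295, 0.607, 0.235] pointing down, gripper open.
Joint ranges: [-3.07, 3.07], [-1.43, 2.12], [-1.02, 1.25], [-3.03, 1.67], [-3.05, -0], [-3.03, 3.03]. Speed limits (rad/s): [2.39, 2.39, 3.01, 3.14, 3.14, 3.14].

## Interface

Orientations are given as [roll, pitch, yaw] about the fixed x, y, z axes, in that order (R = Rz(yaw) Ry(pitch) Rx(roll)).
In Python, from station import arm gives the robot as it stands.
- The arm moves only by the tool move_arm, never from a script. Its argument "rows" is text: rows parted by semicolons, each of 7 numbers parted by spaces: the turn, a rotation vector about the tool's x, y, z in degrees, then the shift along the tool's x, y, z in m, then the finger opening in m, from 0 to 0.0876. A call has 1 to 8 rows; each row shifts and turns the commanded pose from where the row before left it, along the tool's axes as they then stand; what a row does not reach is not made up. A row lasts 1/8 s, in which the tool goes at most 62.5 mm and 10.7 degrees, less where a joint would pass 70% of its speed; a pose out of reach is approached as far as the arm can. A call is refused whole if a number of a shift passes 0.0625 or a number of a turn 10.7, either way. A call with a gripper value outside its range is refused whole. The fingers move at their own pace and stop on an object; "squeeze" is the grip in N (left out, the last holds). Time passes only in rows, so rows that do not move let the fingers close. It gives the time, the measured TCP pose, the force, the opening and the grip force at its end, in the units of the state.
- arm.get_state(): the state, without advancing time (a new reading comes with each control period).
- arm.grab_frame(name): name is "scene" or "top"; returns (picture, depth): 400x640x3 uint8, blue, green, red; 400x640 float32, m along the optical axis (not along the pixel's ray), 0 where there is no reading.
- arm.camera_model(name): a dict with "mtx" (3x3 intrinsics, pixels), "camera_from_world" (4x4, takes a point from world to camera coordinates). Camera axes: x right, y down, z forward; pixel columns grow to the right and rows downward; lengths in m; the calibration is good to about 2 mm. A picture is of the moment at which its call begins. camera_model takes no time and is no camera call.
- arm.job_done(): hands the job in; it is judged then, once.
The state is a dict: "t": time; "q": joint angles; "qd": joint speeds; "joint_efforts": joint torques, N m; "eef_pos": TCP position; "ee_rot": TCP orientation; "force": force on the tool from outside, world axes, zero at the start; "moment": the same for the moment, N m; "width": finger opening in m; "gripper_force": force on a finger pad.
Only numpy, scipy, OpenCV 4.12 (cv2) and the standard library are available. Lean on these libraries where they do the work, as an engineer would, in place of code of your own. Each camera call takes 0.05 s, during which the arm holds its last target. There are 200 camera calls.

## Working session

There is one attempt and no reset: what is moved stays moved. The work goes in short steps, Python scripts to look and compute and a tool call to move; the robot and the scene stay as the last step left them, time stands still between calls to the robot, and variables do not carry over. Pictures are saved under pics/ and viewed, at most 10 in all, crops included, and the job is handed in when it is done.

Besides the shell and the picture viewer there is one more tool, called after "Request:" as a command line: name --argument value ..., lists and objects as JSON in quotes. move_arm: Moves the arm, as the interface text tells. Its arguments: {"type":"object","properties":{"rows":{"type":"string"},"squeeze":{"type":"number"}},"required":["rows"]}

```bash
mkdir -p pics
cat > h.py <<'E'
import numpy as np, cv2
from scipy.spatial.transform import Rotation as Rn
from station import arm
def world(name,depth,cm=None):
    m=arm.camera_model(name);K=np.array(m["mtx"]);T=np.linalg.inv(np.array(m["camera_from_world"]))
    v,u=np.mgrid[0:depth.shape[0],0:depth.shape[1]]
    p=np.stack([(u-K[0,2])/K[0,0]*depth,(v-K[1,2])/K[1,1]*depth,depth],-1)
    return p@T[:3,:3].T+T[:3,3]
def proj(name,p):
    m=arm.camera_model(name);K=np.array(m["mtx"]);T=np.array(m["camera_from_world"])
    c=np.atleast_2d(p)@T[:3,:3].T+T[:3,3];c=c@K.T
    return c[:,:2]/c[:,2:]
E
python3 - <<'E'
from h import *
for n in("scene","top"):
    im,d=arm.grab_frame(n);cv2.imwrite(f"pics/{n}0.png",im);np.save(f"{n}0.npy",d)
    m=arm.camera_model(n);T=np.linalg.inv(np.array(m["camera_from_world"]));print(n,T.round(3),np.array(m["mtx"]).round(0).tolist())
print(arm.get_state())
E
```

```text
scene [[ 0.838  0.41  -0.359  1.104]
 [ 0.545 -0.621  0.564 -0.887]
 [ 0.008 -0.668 -0.744  1.285]
 [ 0.     0.     0.     1.   ]] [[432.0, 0.0, 317.0], [0.0, 432.0, 202.0], [0.0, 0.0, 1.0]]
top [[ 0.024 -0.994  0.111  0.399]
 [-1.    -0.022  0.014 -0.017]
 [-0.012 -0.111 -0.994  1.476]
 [ 0.     0.     0.     1.   ]] [[469.0, 0.0, 319.0], [0.0, 469.0, 200.0], [0.0, 0.0, 1.0]]
{'t': 0.1, 'q': array([ 1.40711564e+00,  3.59284573e-01,  1.11664771e-02, -2.90617700e-04,
       -1.22407543e+00, -2.88084419e-01]), 'qd': array([-0.0016325 , -0.00093255,  0.0036943 ,  0.00178118, -0.00016099,
        0.00090605]), 'joint_efforts': array([-9.89323671e-04, -5.84162378e+01,  2.93752509e+01,  7.01550186e+00,
        1.01575954e-02, -6.23212850e-05]), 'eef_pos': array([0.2945301 , 0.60689864, 0.2337464 ]), 'ee_rot': array([ 3.14017540e+00, -1.35043041e-04, -4.51863956e-01]), 'force': array([ 0.06135185,  0.62382134, -0.35918741]), 'moment': array([-0.00646932, -0.00818695, -0.0235998 ]), 'gripper_force': 0.0, 'width': 0.08793598004397474}
```

View pics/scene0.png

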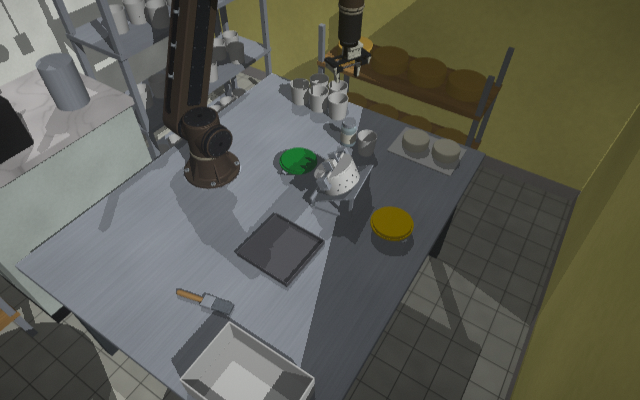

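View pics/top0.png

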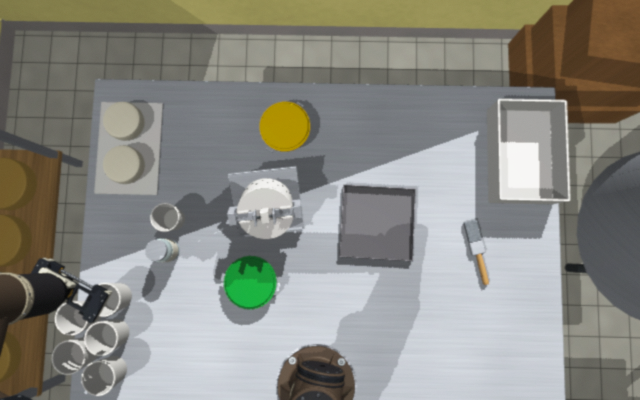

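The scene picture shows the white mould with its lid at (337,172), a green look-alike at (297,160), a yellow one at (392,223), the tray at (280,248) and the brush at (205,298). In the top picture these are the white lid (265,210), green (250,282), yellow (285,126), the tray (377,224), the cup (165,217) and the jar (160,250). The white one on the stand, with steel tabs and bolts, fits the description.

Run:
```python
from h import *
t=cv2.imread("pics/top0.png");s=cv2.imread("pics/scene0.png")
a=cv2.resize(t[160:250,215:315],(400,360),interpolation=cv2.INTER_CUBIC)
b=cv2.resize(s[130:220,290:390],(400,360),interpolation=cv2.INTER_CUBIC)
cv2.imwrite("pics/crop1.png",np.hstack([a,b]))
dt=np.load("top0.npy");P=world("top",dt)
# tray: dark pixels
g=cv2.cvtColor(t,cv2.COLOR_BGR2GRAY)
m=np.zeros_like(g);m[175:275,325:430]=(g[175:275,325:430]<95)*255
m=cv2.morphologyEx(m,cv2.MORPH_OPEN,np.ones((5,5)))
c=max(cv2.findContours(m,0,2)[0],key=cv2.contourArea);r=cv2.minAreaRect(c);print("tray px",r)
bx=cv2.boxPoints(r)
# rays onto z=.022 
M=arm.camera_model("top");K=np.array(M["mtx"]);T=np.linalg.inv(np.array(M["camera_from_world"]))
def ray(px,z):
    d=T[:3,:3]@np.linalg.inv(K)@np.array([px[0],px[1],1.]);return T[:3,3]+d*(z-T[2,3])/d[2]
q=np.array([ray(p,.022) for p in bx]);print(q.round(4),q.mean(0),np.linalg.norm(np.roll(q,1,0)-q,axis=1))
print("tray floor z",np.median(P[205:245,355:400,2]))
for n in("top","scene"):
    d=np.load(n+"0.npy");Q=world(n,d).reshape(-1,3)
    k=(abs(Q[:,0]-.45)<.25)&(abs(Q[:,1]-.1)<.2)&(Q[:,2]>.06)
    Q=Q[k];print(n,len(Q),Q.min(0).round(3),Q.max(0).round(3))
for (u,v) in[(265,190),(265,200),(265,213),(250,214),(240,214),(280,214),(290,214),(265,225),(265,233),(235,180),(297,172),(233,214),(299,214)]:
    print((u,v),P[v,u].round(4))
```

```text
tray px ((379.50592041015625, 190.37832641601562), (69.35655975341797, 7.235300064086914), 2.7927021980285645)
[[ 0.5889 -0.0765  0.022 ]
 [ 0.6117 -0.0772  0.022 ]
 [ 0.6059 -0.2933  0.022 ]
 [ 0.5831 -0.2922  0.022 ]] [ 0.59741649 -0.18480851  0.022     ] [0.21580295 0.02281869 0.2161739  0.02276442]
tray floor z 0.003482203767327441
top 5631 [ 0.238 -0.017  0.06 ] [0.646 0.277 1.476]
scene 2073 [0.246 0.049 0.06 ] [0.648 0.269 0.201]
(265, 190) [0.5682 0.1507 0.192 ]
(265, 200) [0.5421 0.1516 0.177 ]
(265, 213) [0.5046 0.1485 0.1908]
(250, 214) [0.5031 0.1941 0.1635]
(240, 214) [0.502  0.2213 0.1687]
(280, 214) [0.5051 0.1098 0.1625]
(290, 214) [0.5057 0.0817 0.1621]
(265, 225) [0.4748 0.1546 0.1338]
(265, 233) [0.4524 0.1551 0.1226]
(235, 180) [0.6045 0.248  0.1254]
(297, 172) [ 0.6541  0.0758 -0.0023]
(233, 214) [0.5009 0.2392 0.1776]
(299, 214) [0.5061 0.0563 0.1644]
```

View pics/crop1.png

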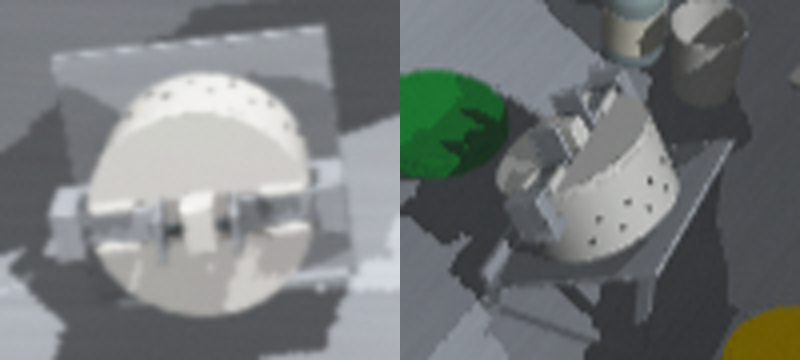

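The crop confirms it: white lid disc on the perforated tub, with two steel tabs at crop-left (165,215) and (235,215), a block between them, and keepers at both ends. Next I measure the lid plane, tab positions and tray.

```bash
cat > lid.py <<'E'
from h import *
def fit(Q,c0,it=12):
    # Q points near lid; returns normal, offset
    n=np.array([-.5,0,.866]);o=c0@n
    for i in range(it):
        tol=.02 if i<4 else .008 if i<8 else .003
        k=(abs(Q@n-o)<tol);S=Q[k];c=S.mean(0);w=np.linalg.svd(S-c)[2][2];n=w*np.sign(w[2]);o=np.median(S@n)
    return n,o,k
E
python3 - <<'E'
from lid import *
A={}
for nme in("top","scene"):
    d=np.load(nme+"0.npy");P=world(nme,d);Q=P.reshape(-1,3)
    k=(np.hypot(Q[:,0]-.51,Q[:,1]-.15)<.1)&(Q[:,2]>.10)&(Q[:,2]<.3);Q=Q[k]
    n,o,kk=fit(Q,np.array([.515,.15,.155]))
    yaw=np.arctan2(-n[1],-n[0]);print(nme,"n",n.round(3),"tilt",np.degrees(np.arccos(n[2])).round(2),"yaw",np.degrees(yaw).round(2),kk.sum())
    y=np.array([-np.sin(yaw),np.cos(yaw),0]);x=np.cross(y,n)
    ab=np.c_[Q@x,Q@y].astype(np.float32);S=ab[kk]
    (c,r)=cv2.minEnclosingCircle(S);
    C=c[0]*x+c[1]*y+o*n;print(" disc top centre",C.round(4),"r",round(r,4))
    h=Q@n-o
    for lo,hi in((.02,.03),(.034,.05)):
        s=(h>lo)&(h<hi);e=ab[s]-np.array(c)
        for sg in(1,-1):
            f=e[(e[:,1]*sg>.015)&(e[:,1]*sg<.05)]
            if len(f):print(" h",lo,hi,"side",sg,len(f),"y",f[:,1].min().round(4),f[:,1].max().round(4),"x",f[:,0].min().round(4),f[:,0].max().round(4))
    print(" max h",np.sort(h)[-15:].round(3))
# stand plate
d=np.load("top0.npy");P=world("top",d)
m=((abs(P[...,2]-.125)<.012)).astype(np.uint8)*0
z=P[...,2];reg=np.zeros(z.shape,bool);reg[160:245,220:310]=1
print("plate z",[round(float(z[v,u]),3) for u,v in((240,180),(290,175),(240,190),(295,200),(300,225))])
# tray
reg[:]=0;reg[170:280,325:430]=1
m=(reg&(z>.011)&(z<.035)).astype(np.uint8)
pts=P[m>0][:,:2].astype(np.float32);r=cv2.minAreaRect(pts);print("tray",m.sum(),r)
im=cv2.imread("pics/top0.png");print(im[224,345:349],im[224,377],im[224,330],im[195,330])
im=cv2.imread("pics/top0.png").astype(int)[...,:];g=im.sum(2)//3
e=cv2.Canny(im.astype(np.uint8),40,100)
print("row224",np.where(e[224,325:430])[0]+325,"row 210",np.where(e[210,325:430])[0]+325,"col370",np.where(e[170:280,370])[0]+170,"col390",np.where(e[170:280,390])[0]+170)
E
```

```text
top n [-0.494 -0.064  0.867] tilt 29.85 yaw 7.36 1398
 disc top centre [0.5107 0.1494 0.1604] r 0.0983
 h 0.02 0.03 side 1 22 y 0.0152 0.0335 x -0.0186 0.0119
 h 0.02 0.03 side -1 6 y -0.0237 -0.0191 x -0.0188 0.0121
 h 0.034 0.05 side 1 24 y 0.0285 0.0339 x -0.0223 0.0136
 h 0.034 0.05 side -1 24 y -0.0242 -0.0195 x -0.0203 0.0119
 max h [0.042 0.042 0.043 0.043 0.043 0.043 0.043 0.044 0.044 0.044 0.044 0.044
 0.045 0.045 0.046]
scene n [-0.492 -0.071  0.867] tilt 29.83 yaw 8.24 392
 disc top centre [0.5124 0.1492 0.16  ] r 0.0991
 h 0.02 0.03 side 1 21 y 0.0182 0.037 x -0.0229 0.0107
 h 0.02 0.03 side -1 16 y -0.0242 -0.0191 x -0.0235 0.0089
 h 0.034 0.05 side 1 13 y 0.0243 0.0394 x -0.0216 0.0084
 h 0.034 0.05 side -1 18 y -0.0262 -0.0164 x -0.0227 0.0112
 max h [0.039 0.039 0.039 0.039 0.039 0.04  0.04  0.04  0.04  0.04  0.041 0.041
 0.041 0.041 0.042]
plate z [0.128, 0.118, 0.105, 0.143, 0.039]
tray 402 ((0.48252496123313904, -0.2014903575181961), (0.27237752079963684, 0.2573319971561432), 87.97622680664062)
[[124 119 122]
 [130 126 128]
 [132 128 129]
 [131 127 129]] [131 128 129] [223 215 210] [183 177 173]
row224 [338 342 344 345 398 399 400 401 402 403 410 413 420 421 422 423] row 210 [339 343 346 411 414] col370 [186 194 235 257 258 266 274] col390 [187 195 227 228 260 267]
```

```bash
cat > plan.py <<'E'
from h import *
def lidR(yaw,tilt=30):
    y=np.array([-np.sin(yaw),np.cos(yaw),0]);t=np.radians(tilt)
    n=np.array([-np.sin(t)*np.cos(yaw),-np.sin(t)*np.sin(yaw),np.cos(t)])
    return np.c_[np.cross(y,n),-y,-n]
def pose():
    s=arm.get_state();return np.array(s["eef_pos"]),Rn.from_euler("xyz",s["ee_rot"]).as_matrix(),s
def plan(p1,R1,N,p0=None,R0=None):
    if p0 is None:p0,R0,_=pose()
    w=Rn.from_matrix(R0.T@R1).as_rotvec();R=R0.copy();st=(np.array(p1)-p0)/N
    print("rot total deg",np.degrees(w).round(1),"shift tool0",(R0.T@(np.array(p1)-p0)).round(4))
    for i in range(N):
        print(*np.degrees(w/N).round(2),*(R.T@st).round(4));R=R@Rn.from_rotvec(w/N).as_matrix()
E
python3 - <<'E'
from plan import *
yaw=np.radians(7.6);R=lidR(yaw);c=np.array([.5062,.1543,.1578]);n=-R[:,2]
A=c+.018*n+.12*n;print("approach",A)
plan(A,R,16)
# tray
M=arm.camera_model("top");K=np.array(M["mtx"]);T=np.linalg.inv(np.array(M["camera_from_world"]))
def ray(px,z):
    d=T[:3,:3]@np.linalg.inv(K)@np.array([px[0],px[1],1.]);return T[:3,3]+d*(z-T[2,3])/d[2]
for a,b,z in(((338.5,224),(413.5,224),.022),((343.5,224),(410,224),.022),((370,186),(370,266),.022),((370,186),(370,258),.022),((390,187),(390,260),.022)):
    p,q=ray(a,z),ray(b,z);print(p.round(4),q.round(4),np.linalg.norm(p-q).round(4),((p+q)/2).round(4))
P=world("top",np.load("top0.npy"))
print("row224 z",(P[224,332:350,2]*1e3).round().tolist(),(P[224,404:420,2]*1e3).round().tolist());print("col380 z",(P[180:200,380,2]*1e3).round().tolist(),(P[252:272,380,2]*1e3).round().tolist())
E
```

```text
approach [0.43780613 0.14517431 0.27731151]
rot total deg [  8.8  29.1 -32.7] shift tool0 [ 0.3305  0.3529 -0.043 ]
0.55 1.82 -2.04 0.0207 0.0221 -0.0027
0.55 1.82 -2.04 0.0199 0.0228 -0.0023
0.55 1.82 -2.04 0.0192 0.0234 -0.0019
0.55 1.82 -2.04 0.0184 0.0241 -0.0015
0.55 1.82 -2.04 0.0176 0.0247 -0.0012
0.55 1.82 -2.04 0.0167 0.0253 -0.0009
0.55 1.82 -2.04 0.0158 0.0259 -0.0006
0.55 1.82 -2.04 0.0149 0.0264 -0.0003
0.55 1.82 -2.04 0.0139 0.0269 -0.0001
0.55 1.82 -2.04 0.013 0.0274 0.0
0.55 1.82 -2.04 0.012 0.0279 0.0001
0.55 1.82 -2.04 0.011 0.0283 0.0002
0.55 1.82 -2.04 0.01 0.0287 0.0003
0.55 1.82 -2.04 0.0089 0.029 0.0003
0.55 1.82 -2.04 0.0079 0.0293 0.0003
0.55 1.82 -2.04 0.0068 0.0296 0.0003
[ 0.4895 -0.0591  0.022 ] [ 0.4948 -0.2909  0.022 ] 0.2319 [ 0.4922 -0.175   0.022 ]
[ 0.4898 -0.0746  0.022 ] [ 0.4946 -0.2801  0.022 ] 0.2056 [ 0.4922 -0.1773  0.022 ]
[ 0.6105 -0.1552  0.022 ] [ 0.3629 -0.158   0.022 ] 0.2477 [ 0.4867 -0.1566  0.022 ]
[ 0.6105 -0.1552  0.022 ] [ 0.3872 -0.1578  0.022 ] 0.2233 [ 0.4989 -0.1565  0.022 ]
[ 0.6088 -0.2176  0.022 ] [ 0.3826 -0.2191  0.022 ] 0.2262 [ 0.4957 -0.2183  0.022 ]
row224 z [-3.0, 1.0, -5.0, 0.0, 1.0, -2.0, -5.0, -0.0, 2.0, 20.0, 7.0, 7.0, 1.0, 6.0, 4.0, 3.0, 3.0, -4.0] [0.0, 3.0, 7.0, 2.0, 10.0, -0.0, 1.0, 1.0, 11.0, 22.0, -2.0, -8.0, -4.0, 2.0, 7.0, -1.0]
col380 z [9.0, -2.0, -3.0, 1.0, 3.0, -1.0, 1.0, 24.0, 2.0, 4.0, -1.0, 3.0, 2.0, 2.0, 3.0, 4.0, -0.0, 3.0, 4.0, 5.0] [2.0, 2.0, 1.0, 2.0, 10.0, -0.0, 10.0, 1.0, -1.0, 1.0, 1.0, 1.0, -2.0, -0.0, 5.0, 0.0, -5.0, -4.0, -2.0, 5.0]
```

Request:
move_arm --rows "0.55 1.8 -2 0.021 0.022 -0.003 0.0876;0.55 1.8 -2 0.020 0.023 -0.002 0.0876;0.55 1.8 -2 0.019 0.023 -0.002 0.0876;0.55 1.8 -2 0.018 0.024 -0.002 0.0876;0.55 1.8 -2 0.018 0.025 -0.001 0.0876;0.55 1.8 -2 0.017 0.025 -0.001 0.0876;0.55 1.8 -2 0.016 0.026 -0.001 0.0876;0.55 1.8 -2 0.015 0.026 0 0.0876" --squeeze 30

```text
t: 1.1
eef_pos: [0.3669, 0.3754, 0.2566]
ee_rot: [-3.1, -0.26, -0.175]
force: [-0.2, -0.0, -0.0]
width: 0.0874
gripper_force: 0.0
```

Request:
move_arm --rows "0.55 1.8 -2 0.014 0.027 0 0.0876;0.55 1.8 -2 0.013 0.027 0 0.0876;0.55 1.8 -2 0.012 0.028 0 0.0876;0.55 1.8 -2 0.011 0.028 0 0.0876;0.55 1.8 -2 0.010 0.029 0 0.0876;0.55 1.8 -2 0.009 0.029 0 0.0876;0.55 1.8 -2 0.008 0.029 0 0.0876;0.55 1.8 -2 0.007 0.030 0 0.0876"

```text
t: 2.1
eef_pos: [0.4364, 0.144, 0.279]
ee_rot: [-3.136, -0.52, 0.12]
force: [0.6, 0.3, 0.5]
width: 0.0879
gripper_force: 0.0
```

Run:
```python
from plan import *
yaw=np.radians(7.6);R=lidR(yaw);c=np.array([.5062,.1543,.1578]);n=-R[:,2]
p,R0,s=pose();print(p,s["ee_rot"],s["q"].round(3))
plan(c+.078*n,R,4)
im,d=arm.grab_frame("scene");cv2.imwrite("pics/s1.png",cv2.resize(im[60:220,250:450],(800,640))[:600])
```

```text
[0.43637894 0.14403242 0.27896696] [-3.13581788 -0.51960558  0.12001885] [ 1.036 -0.367 -0.942  0.607 -0.753  0.257]
rot total deg [ 0.   0.2 -0.6] shift tool0 [ 0.0008 -0.001   0.0622]
0.01 0.06 -0.16 0.0002 -0.0002 0.0156
0.01 0.06 -0.16 0.0002 -0.0002 0.0156
0.01 0.06 -0.16 0.0002 -0.0002 0.0156
0.01 0.06 -0.16 0.0001 -0.0002 0.0156
```

Request:
move_arm --rows "0 0.05 -0.15 0 0 0.012 0.0876;0 0.05 -0.15 0 0 0.012 0.0876;0 0.05 -0.15 0.001 -0.001 0.012 0.0876;0 0.05 -0.15 0 0 0.012 0.0876;0 0 0 0 0 0.012 0.0876;0 0 0 0 0 0 0.0876"

```text
t: 2.9
eef_pos: [0.468, 0.1498, 0.2291]
ee_rot: [3.141, -0.517, 0.13]
force: [-0.2, -0.4, 0.4]
width: 0.0878
gripper_force: 0.0
```

Run:
```python
from plan import *
yaw=np.radians(7.6);R=lidR(yaw);c=np.array([.5062,.1543,.1578]);n=-R[:,2]
p,R0,s=pose();print(p,s["ee_rot"],s["q"].round(3))
plan(c+.018*n,R,1)
out=[]
for nm in("scene","top"):
    im,d=arm.grab_frame(nm);g=c+.029*n;u,v=proj(nm,g)[0];print(nm,u,v)
    # project expected tab points for checking
    y=-R[:,1]
    for sg in(1,-1):
        for h in (.041,):
            q=proj(nm,c+h*n+sg*.029*y)[0];print(" tab top outer",sg,q.round(1))
    u,v=int(u),int(v);out.append(cv2.resize(im[v-45:v+45,u-45:u+45],(400,400),interpolation=cv2.INTER_CUBIC))
cv2.imwrite("pics/s2.png",np.hstack(out))
```

```text
[0.46799418 0.14976644 0.22909171] [ 3.140545   -0.51732243  0.12976679] [ 0.882 -0.238 -1.016  0.747 -0.522  0.212]
rot total deg [ 0.1  0.4 -0.1] shift tool0 [-0.0019  0.0004  0.063 ]
0.14 0.36 -0.14 -0.0019 0.0004 0.063
scene 329.299002306499 159.2925220081158
 tab top outer 1 [331.1 152.1]
 tab top outer -1 [324.7 161.5]
top 263.7778167895022 217.8110226728428
 tab top outer 1 [253.  220.9]
 tab top outer -1 [274.  218.5]
```

View pics/s2.png

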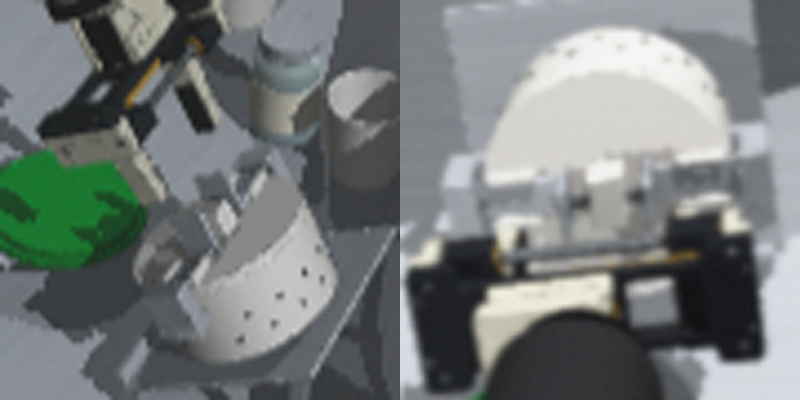

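The crop shows the open gripper above the tabs, centred on the block: tabs at about (570,195) and (640,190) in the right crop, fingers at about (500,250) and (665,240). Joint 3 is at its limit, so I fit the kinematics quickly to check that the grasp pose can be reached.

```bash
cat > kin.py <<'E'
from plan import *
from scipy.optimize import least_squares
import itertools
E=Rn.from_euler
lo=np.array([-3.07,-1.43,-1.02,-3.03,-3.05,-3.03]);hi=np.array([3.07,2.12,1.25,1.67,0,3.03])
s=arm.get_state()
D=[([1.40711564,.359284573,.0111664771,-.00029,-1.22407543,-.288084419],[.2945301,.60689864,.2337464],[3.1401754,-.000135,-.451863956]),
([1.036,-.367,-.942,.607,-.753,.257],[.43637894,.14403242,.27896696],[-3.13581788,-.51960558,.12001885]),
([0.882,-0.238,-1.016,0.747,-0.522,0.212],[.46799418,.14976644,.22909171],[3.140545,-.51732243,.12976679])]
def chain(q,s4,s6):
    A=E('z',q[0]);B=A*E('y',q[1]);C=A*E('y',q[1]-q[2]);W=C*E('x',s4*q[3]);V=W*E('y',-q[4]);G=V*E('x',s6*q[5]);return A,B,C,W,V,G
best=None
for s4,s6 in itertools.product((1,-1),(1,-1)):
    F=[chain(q,s4,s6)[5].inv()*E('xyz',r) for q,p,r in D]
    e=sum((F[0].inv()*f).magnitude() for f in F)
    if best is None or e<best[0]:best=(e,s4,s6,F[0])
e0,s4,s6,Rf=best
def fkp(k,q):
    A,B,C,W,V,G=chain(q,s4,s6)
    return A.apply([k[0],0,k[1]])+B.apply([0,0,k[2]])+C.apply([k[3],0,k[4]])+V.apply([k[5],k[6],0])
r=least_squares(lambda k:np.concatenate([[0]+[] ]+[fkp(k,q)-p for q,p,_ in D]+[1e-3*(k-[0,.25,.7,.6,0,.3,.15])]),[0,.25,.7,.6,0,.3,.15])
k=r.x
def fk(q):return fkp(k,q),chain(q,s4,s6)[5]*Rf
def ik(p,R,q0):
    R=Rn.from_matrix(R)
    def f(q):
        x,o=fk(q);return np.r_[x-p,.3*(o.inv()*R).as_rotvec()]
    r=least_squares(f,np.clip(q0,lo+1e-3,hi-1e-3),bounds=(lo,hi));return r.x,np.linalg.norm(r.fun)
E
python3 - <<'E'
from kin import *
print("orient err",e0,s4,s6,"k",k.round(3),"res",max(np.abs(fkp(k,q)-p).max() for q,p,_ in D))
R=lidR(np.radians(7.6));c=np.array([.5062,.1543,.1578]);n=-R[:,2];rng=np.random.default_rng(0)
for h in(.018,.138,.25):
    for flip in(0,1):
        RR=R@np.diag([-1,-1,1]) if flip else R;S=[]
        for i in range(60):
            q,e=ik(c+h*n,RR,rng.uniform(lo,hi))
            if not any(np.abs(q-t[0]).max()<.05 for t in S) and e<.004:S.append((q,e))
        for q,e in S:print(h,flip,q.round(3),round(e,5))
print(ik(c+.018*n,R,arm.get_state()["q"]))
E
```

```text
orient err 0.0009377108201329562 -1 -1 k [-0.001  0.201  0.601  0.465 -0.001  0.37  -0.192] res 0.00021258986403194235
0.138 0 [ 1.032 -0.363 -0.948  0.618 -0.741  0.259] 0.0
0.138 0 [ 2.887 -1.378 -0.869  0.342 -2.544 -0.946] 0.0
0.138 1 [ 1.032 -0.363 -0.948  0.618 -0.741 -2.882] 0.0
0.138 1 [ 2.887 -1.378 -0.869  0.342 -2.544  2.196] 0.0
0.25 0 [ 1.328 -0.553 -0.793  0.528 -1.177  0.207] 0.0
0.25 0 [-2.467 -1.331 -0.169 -1.757 -2.876  2.468] 0.0
0.25 0 [ 2.762 -1.136 -0.743  0.369 -2.395 -0.841] 0.0
0.25 1 [-2.467 -1.331 -0.169 -1.757 -2.876 -0.673] 0.0
0.25 1 [ 2.762 -1.136 -0.743  0.369 -2.395  2.301] 0.0
0.25 1 [ 1.328 -0.553 -0.793  0.528 -1.177 -2.935] 0.0
(array([ 0.73929151, -0.090353  , -1.02      ,  0.83194066, -0.35382697,
        0.21730145]), np.float64(0.018315794387377612))
```

Run:
```python
from kin import *
yaw=np.radians(7.6);R=lidR(yaw);c=np.array([.5062,.1543,.1578]);n=-R[:,2];g=c+.029*n
q0=arm.get_state()["q"];rng=np.random.default_rng(1)
for t in(27,25,22,20,15,10,0):
    Rt=lidR(yaw,t)
    for raise_ in(0,.004):
        S=[]
        for lift in(0,.04,.08):
            b=min((ik(g+(raise_+lift)*n+.011*Rt[:,2],Rt,q0 if i==0 else rng.uniform(lo,hi)) for i in range(4)),key=lambda a:a[1])
            S.append((b[1].round(4),b[0].round(2).tolist()))
        print(t,raise_,[x[0] for x in S],S[0][1])
for t in(30,20,10,0,-5,-10,-15,-20,-30):
    for ly in(0,7.6):
        Rt=lidR(np.radians(ly),t);b=min((ik(np.array([.497,-.178,.05])+[0,0,z]+.011*Rt[:,2],Rt,rng.uniform(lo,hi)) for i in range(8) for z in [0]),key=lambda a:a[1]);print("tray",t,ly,b[1].round(4),b[0].round(2))
```

```text
27 0 [np.float64(0.0049), np.float64(0.0), np.float64(0.0)] [0.75, -0.08, -1.02, 0.81, -0.36, 0.23]
27 0.004 [np.float64(0.0039), np.float64(0.0), np.float64(0.0)] [0.76, -0.09, -1.02, 0.8, -0.37, 0.23]
25 0 [np.float64(0.0), np.float64(0.0), np.float64(0.0)] [0.77, -0.08, -0.99, 0.73, -0.39, 0.29]
25 0.004 [np.float64(0.0), np.float64(0.0), np.float64(0.0)] [0.78, -0.09, -0.99, 0.71, -0.4, 0.3]
22 0 [np.float64(0.0), np.float64(0.0), np.float64(0.0)] [0.8, -0.06, -0.91, 0.54, -0.47, 0.45]
22 0.004 [np.float64(0.0), np.float64(0.0), np.float64(0.0)] [0.81, -0.06, -0.9, 0.53, -0.49, 0.45]
20 0 [np.float64(0.0), np.float64(0.0), np.float64(0.0)] [0.81, -0.04, -0.85, 0.44, -0.53, 0.54]
20 0.004 [np.float64(0.0), np.float64(0.0), np.float64(0.0)] [0.81, -0.05, -0.85, 0.43, -0.54, 0.54]
15 0 [np.float64(0.0), np.float64(0.0), np.float64(0.0)] [0.79, 0.0, -0.72, 0.26, -0.65, 0.72]
15 0.004 [np.float64(0.0), np.float64(0.0), np.float64(0.0)] [0.79, -0.01, -0.72, 0.26, -0.66, 0.72]
10 0 [np.float64(0.0), np.float64(0.0), np.float64(0.0)] [0.76, 0.05, -0.61, 0.15, -0.77, 0.85]
10 0.004 [np.fl
[... 537 characters left out ...]
.53]
tray 10 7.6 0.0 [ 0.01  0.27 -0.65 -0.05 -0.48  1.73]
tray 0 0 0.0 [ 0.03  0.33 -0.55 -0.   -0.69  1.54]
tray 0 7.6 0.0 [ 0.03  0.33 -0.55 -0.   -0.69  1.68]
tray -5 0 0.0 [ 0.03  0.38 -0.48 -0.   -0.8   1.55]
tray -5 7.6 0.0 [ 0.03  0.37 -0.49  0.01 -0.79  1.66]
tray -10 0 0.0 [ 0.02  0.42 -0.42 -0.01 -0.91  1.55]
tray -10 7.6 0.0 [ 0.04  0.42 -0.43  0.02 -0.9   1.65]
tray -15 0 0.0 [ 0.02  0.47 -0.35 -0.01 -1.01  1.55]
tray -15 7.6 0.0 [ 0.04  0.46 -0.38  0.03 -1.    1.64]
tray -20 0 0.0 [ 0.02  0.51 -0.29 -0.01 -1.12  1.55]
tray -20 7.6 0.0 [ 0.05  0.51 -0.32  0.03 -1.09  1.63]
tray -30 0 0.0 [ 0.02  0.61 -0.17 -0.01 -1.31  1.56]
tray -30 7.6 0.0 [ 0.06  0.61 -0.21  0.04 -1.28  1.63]
```

Kinematics match to 0.2 mm. A full 30° tool tilt hits the joint 3 limit, but 22° reaches. The pads can pinch 8° off about the pinch line, and the fingertips still clear the bolts.

Run:
```python
from kin import *
yaw=np.radians(7.6);R=lidR(yaw);c=np.array([.5062,.1543,.1578]);n=-R[:,2];g=c+.029*n;Rt=lidR(yaw,22)
p,R0,_=pose();a=g+.045*n+.011*Rt[:,2];b=g+.002*n+.011*Rt[:,2]
plan(a,Rt,4);plan(b,Rt,4,a,Rt)
```

```text
rot total deg [ 0.1 -7.7 -0.1] shift tool0 [-0.0039  0.0007  0.0185]
0.02 -1.92 -0.04 -0.001 0.0002 0.0046
0.02 -1.92 -0.04 -0.0008 0.0002 0.0047
0.02 -1.92 -0.04 -0.0007 0.0002 0.0047
0.02 -1.92 -0.04 -0.0005 0.0002 0.0047
rot total deg [0. 0. 0.] shift tool0 [0.006  0.     0.0426]
0.0 0.0 0.0 0.0015 0.0 0.0106
0.0 0.0 0.0 0.0015 0.0 0.0106
0.0 0.0 0.0 0.0015 0.0 0.0106
0.0 0.0 0.0 0.0015 0.0 0.0106
```

Request:
move_arm --rows "0 -1.9 0 -0.001 0 0.0046 0.0876;0 -1.9 0 -0.001 0 0.0046 0.0876;0 -1.9 0 -0.001 0 0.0046 0.0876;0 -1.9 0 0 0 0.0046 0.0876;0 0 0 0 0 0 0.0876;0 0 0 0 0 0 0.0876"

```text
t: 3.75
eef_pos: [0.4733, 0.151, 0.2122]
ee_rot: [-3.141, -0.387, 0.13]
force: [-0.8, -0.4, -0.4]
width: 0.0878
gripper_force: 0.0
```

Run:
```python
from kin import *
yaw=np.radians(7.6);R=lidR(yaw);c=np.array([.5062,.1543,.1578]);n=-R[:,2];g=c+.029*n;Rt=lidR(yaw,22)
b=g+.002*n+.011*Rt[:,2];print(pose()[2]["q"].round(3))
plan(b,Rt,5)
```

```text
[ 0.876 -0.15  -0.861  0.456 -0.618  0.483]
rot total deg [ 0.  -0.2 -0.1] shift tool0 [0.0059 0.0011 0.0431]
0.01 -0.03 -0.02 0.0012 0.0002 0.0086
0.01 -0.03 -0.02 0.0012 0.0002 0.0086
0.01 -0.03 -0.02 0.0012 0.0002 0.0086
0.01 -0.03 -0.02 0.0012 0.0002 0.0086
0.01 -0.03 -0.02 0.0012 0.0002 0.0086
```

Request:
move_arm --rows "0 0 0 0.0012 0.0003 0.0086 0.0876;0 0 0 0.0012 0.0003 0.0086 0.0876;0 0 0 0.0012 0.0003 0.0086 0.0876;0 0 0 0.0012 0.0002 0.0086 0.0876;0 0 0 0.0012 0 0.0086 0.0876;0 0 0 0 0 0 0.0876;0 0 0 0 0 0 0.0876"

```text
t: 4.62
eef_pos: [0.4953, 0.1527, 0.1744]
ee_rot: [-3.142, -0.386, 0.13]
force: [0.6, 0.5, -0.3]
width: 0.0874
gripper_force: 0.0
```

Run:
```python
from kin import *
out=[]
c=np.array([.4918,.153,.183])
for nm in("scene","top"):
    im,d=arm.grab_frame(nm);u,v=proj(nm,c)[0].astype(int);out.append(cv2.resize(im[v-35:v+35,u-35:u+35],(400,400),interpolation=cv2.INTER_CUBIC))
cv2.imwrite("pics/s3.png",np.hstack(out))
```

```text
(no output)
```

View pics/s3.png

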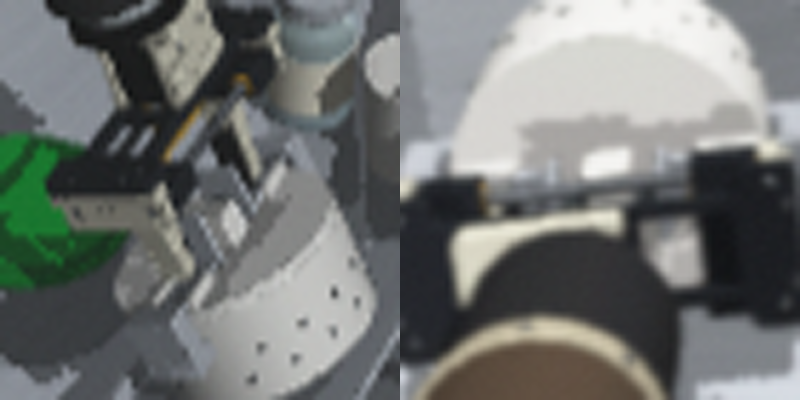

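The fingers straddle both tabs (scene crop: near finger (185,240), far finger (245,140), tabs at (205,225) and (270,180)) and nothing is touching. Now pinch.

Request:
move_arm --rows "0 0 0 0 0 0 0.07;0 0 0 0 0 0 0.06;0 0 0 0 0 0 0.05;0 0 0 0 0 0 0.04;0 0 0 0 0 0 0.034;0 0 0 0 0 0 0.034;0 0 0 0 0 0 0.034;0 0 0 0 0 0 0.034" --squeeze 30

```text
t: 5.72
eef_pos: [0.4952, 0.1527, 0.1746]
ee_rot: [-3.141, -0.386, 0.13]
force: [-5.1, -1.3, 5.0]
width: 0.037
gripper_force: 30.0
```

Request:
move_arm --rows "0 0 0 -0.0004 0 -0.003 0.034;0 0 0 -0.0007 0 -0.005 0.034;0 0 0 -0.0007 0 -0.005 0.034;0 0 0 -0.0007 0 -0.005 0.034;0 0 0 0 0 0 0.034"

```text
t: 6.35
eef_pos: [0.4862, 0.1519, 0.1907]
ee_rot: [-3.141, -0.387, 0.13]
force: [0.4, 0.0, -4.0]
width: 0.0371
gripper_force: 30.0
```

Request:
move_arm --rows "0 0 0 -0.001 0 -0.008 0.034;0 0 0 -0.0015 0 -0.01 0.034;0 0 0 -0.0015 0 -0.01 0.034;0 0 0 -0.0015 0 -0.01 0.034;0 0 0 -0.0015 0 -0.01 0.034;0 0 0 -0.0015 0 -0.01 0.034;0 0 0 -0.0015 0 -0.01 0.034;0 0 0 0 0 0 0.034"

```text
t: 7.35
eef_pos: [0.4517, 0.1475, 0.2503]
ee_rot: [-3.14, -0.387, 0.13]
force: [0.2, -0.2, -3.4]
width: 0.0371
gripper_force: 30.0
```

Run:
```python
from lid import *
from kin import *
p,R0,s=pose();g=p-.011*R0[:,2];print(p,s["force"])
for nm in("scene","top"):
    im,d=arm.grab_frame(nm)
    if nm=="scene":
        u,v=proj(nm,g)[0].astype(int);cv2.imwrite("pics/s4.png",cv2.resize(im[v-60:v+90,u-80:u+80],(640,600),interpolation=cv2.INTER_CUBIC))
    Q=world(nm,d).reshape(-1,3);n0=lidR(np.radians(7.6))[:,2]*-1
    e=Q-g;h=e@n0;r=np.linalg.norm(e-np.outer(h,n0),axis=1)
    Q=Q[(r<.08)&(h<-.01)&(h>-.055)];n,o,k=fit(Q,g-.029*n0)
    print(nm,len(Q),k.sum(),n.round(3),"tilt",np.degrees(np.arccos(n[2])).round(1),"yaw",np.degrees(np.arctan2(-n[1],-n[0])).round(1),"grip height over disc",(g@n-o).round(4))
```

```text
[0.45167864 0.14753031 0.25034541] [ 0.16530332 -0.16381006 -3.35015535]
scene 605 361 [-0.491 -0.067  0.868] tilt 29.7 yaw 7.8 grip height over disc 0.0319
top 1302 954 [-0.488 -0.065  0.871] tilt 29.5 yaw 7.6 grip height over disc 0.0311
```

View pics/s4.png

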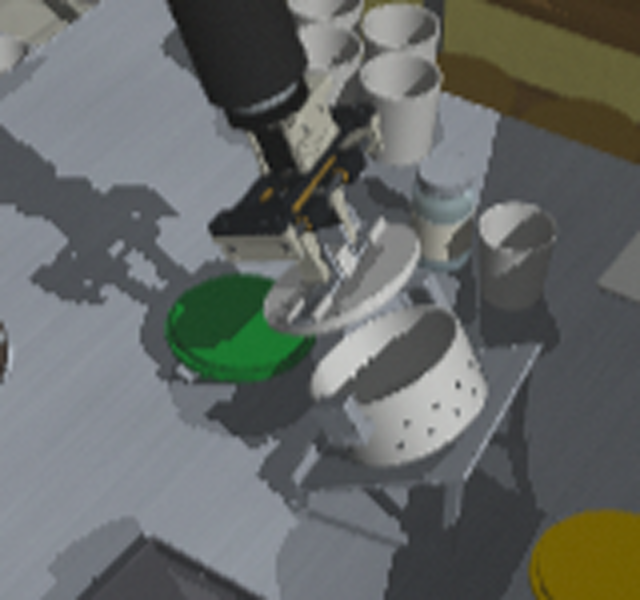

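The lid is off the mould and hanging at (345,280) in this crop, tilt still 29.6°; cup and jar are undisturbed. Plan the carry and recheck the tray.

Run:
```python
from kin import *
p0,R0,s=pose();R1=lidR(0,-7.4);p1=np.array([.497,-.178,.300])+.011*R1[:,2]
w=Rn.from_matrix(R0.T@R1).as_rotvec();q=s["q"]
for f in np.linspace(0,1,9)[1:]:
    q,e=ik(p0+f*(p1-p0),R0@Rn.from_rotvec(f*w).as_matrix(),q);print(f,q.round(2),e.round(5))
plan(p1,R1,16)
im,d=arm.grab_frame("top");g=cv2.cvtColor(im,cv2.COLOR_BGR2GRAY)
cv2.imwrite("pics/tray.png",cv2.resize(im[175:280,325:430],(600,600),interpolation=cv2.INTER_NEAREST))
```

```text
0.125 [ 0.81 -0.22 -0.73  0.28 -0.83  0.71] 0.0
0.25 [ 0.68 -0.18 -0.64  0.17 -0.91  0.9 ] 0.0
0.375 [ 0.54 -0.14 -0.55  0.09 -0.99  1.07] 0.0
0.5 [ 0.41 -0.09 -0.46  0.04 -1.07  1.2 ] 0.0
0.625 [ 0.3  -0.03 -0.38  0.01 -1.16  1.32] 0.0
0.75 [ 0.2   0.03 -0.3  -0.01 -1.24  1.41] 0.0
0.875 [ 0.11  0.09 -0.22 -0.01 -1.32  1.48] 0.0
1.0 [ 0.03  0.16 -0.14 -0.   -1.4   1.55] 0.0
rot total deg [ -1.  -29.5   7.5] shift tool0 [ 0.0162  0.3281 -0.0365]
-0.06 -1.84 0.47 0.001 0.0205 -0.0023
-0.06 -1.84 0.47 0.0011 0.0205 -0.0023
-0.06 -1.84 0.47 0.0012 0.0205 -0.0023
-0.06 -1.84 0.47 0.0013 0.0205 -0.0023
-0.06 -1.84 0.47 0.0014 0.0205 -0.0023
-0.06 -1.84 0.47 0.0015 0.0205 -0.0024
-0.06 -1.84 0.47 0.0016 0.0205 -0.0024
-0.06 -1.84 0.47 0.0017 0.0204 -0.0024
-0.06 -1.84 0.47 0.0017 0.0204 -0.0025
-0.06 -1.84 0.47 0.0018 0.0204 -0.0025
-0.06 -1.84 0.47 0.0019 0.0204 -0.0025
-0.06 -1.84 0.47 0.002 0.0204 -0.0026
-0.06 -1.84 0.47 0.0021 0.0204 -0.0026
-0.06 -1.84 0.47 0.0022 0.0204 -0.0027
-0.06 -1.84 0.47 0.0022 0.0204 -0.0027
-0.06 -1.84 0.47 0.0023 0.0203 -0.0028
```

View pics/tray.png

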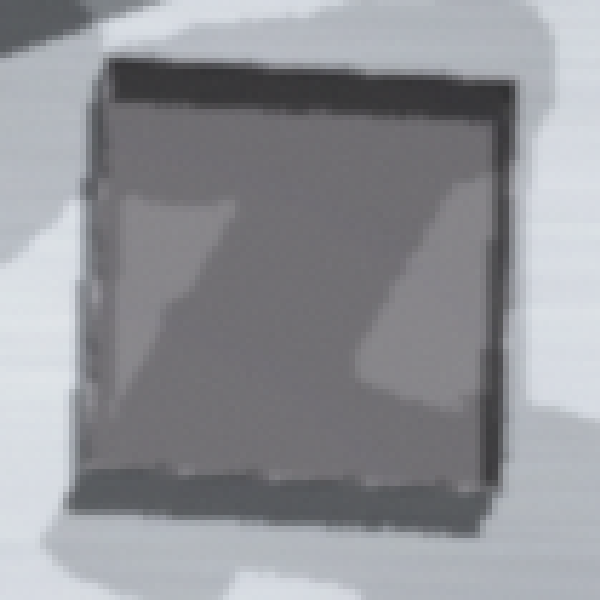

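The enlarged tray picture shows the rim corners at about (108,58), (515,80), (495,490) and (75,470). That puts the tray centre near image pixel (377.5,223), so world (0.495,-0.180), yaw about -1°, rim 223 mm, which fits. Now carry.

Request:
move_arm --rows "0 -0.8 0.2 0.0005 0.008 -0.003 0.034;0 -1.5 0.4 0.001 0.016 -0.003 0.034;0 -2 0.5 0.001 0.021 -0.003 0.034;0 -2 0.5 0.001 0.021 -0.002 0.034;-0.1 -2 0.5 0.001 0.021 -0.002 0.034;-0.1 -2 0.5 0.0015 0.021 -0.002 0.034;-0.1 -2 0.5 0.0015 0.021 -0.002 0.034;-0.1 -2 0.5 0.002 0.021 -0.002 0.034"

```text
t: 8.5
eef_pos: [0.4709, -0.0028, 0.2684]
ee_rot: [-3.132, -0.134, 0.066]
force: [-0.8, -0.1, -4.6]
width: 0.0368
gripper_force: 30.0
```

Request:
move_arm --rows "-0.1 -2 0.5 0.002 0.021 -0.002 0.034;-0.1 -2 0.5 0.002 0.021 -0.002 0.034;-0.1 -2 0.5 0.002 0.021 -0.002 0.034;-0.1 -2 0.5 0.002 0.021 -0.002 0.034;-0.1 -2 0.5 0.002 0.021 -0.002 0.034;-0.1 -2 0.5 0.002 0.021 -0.002 0.034;0 -1.5 0.4 0.002 0.016 -0.002 0.034;0 0 0 0 0 0 0.034"

```text
t: 9.5
eef_pos: [0.4908, -0.1442, 0.2815]
ee_rot: [3.141, 0.102, 0.007]
force: [-0.3, 0.4, -2.8]
width: 0.0371
gripper_force: 30.0
```

```bash
cat > chk.py <<'E'
from lid import *
from kin import *
p,R0,s=pose();g=p-.011*R0[:,2];print(p,s["force"],"g",g)
for nm in("scene","top"):
    im,d=arm.grab_frame(nm);cv2.imwrite(f"pics/c_{nm}.png",im)
    Q=world(nm,d).reshape(-1,3);e=Q-g
    Q=Q[(np.hypot(e[:,0],e[:,1])<.08)&(e[:,2]<-.01)&(e[:,2]>-.055)]
    n=np.array([0,0,1.]);o=g[2]-.031
    for i in range(12):
        tol=.02 if i<4 else .008 if i<8 else .004
        k=abs(Q@n-o)<tol;S=Q[k];c=S.mean(0);w=np.linalg.svd(S-c,full_matrices=False)[2][2];n=w*np.sign(w[2]);o=np.median(S@n)
    print(nm,len(Q),k.sum(),"n",n.round(3),"grip over disc",(g@n-o).round(4),"disc z at g",((o-n[0]*g[0]-n[1]*g[1])/n[2]).round(4))
E
python3 chk.py
python3 - <<'E'
from kin import *
R1=lidR(0,-7.4);plan(np.array([.495,-.179,.300])+.011*R1[:,2],R1,1)
E
```

```text
[ 0.49082816 -0.14424631  0.28151936] [-0.25958692  0.37322384 -2.83956754] g [ 0.49194582 -0.14423717  0.29246243]
scene 945 715 n [-0.026 -0.007  1.   ] grip over disc 0.0315 disc z at g 0.261
top 957 843 n [-0.055 -0.004  0.998] grip over disc 0.0297 disc z at g 0.2627
rot total deg [ 0.  -1.6  0.5] shift tool0 [ 0.0022  0.0358 -0.0074]
0.03 -1.64 0.47 0.0022 0.0358 -0.0074
```

Request:
move_arm --rows "0 -0.5 0.1 0.0008 0.008 0 0.034;0 -0.6 0.2 0.001 0.012 0 0.034;0 -0.6 0.1 0.001 0.011 0.004 0.034;0 -0.2 0 0.002 0.004 0.012 0.034;0 0 0 0.003 0 0.025 0.034;0 0 0 0.0035 0 0.03 0.034;0 0 0 0.0035 0 0.03 0.034;0 0 0 0.0035 0 0.03 0.034"

```text
t: 10.6
eef_pos: [0.4909, -0.1785, 0.1484]
ee_rot: [3.141, 0.134, 0.001]
force: [0.3, 0.6, -3.2]
width: 0.0372
gripper_force: 30.0
```

Request:
move_arm --rows "0 0 0 0.0035 0 0.03 0.034;0 0 0 0.0025 0 0.02 0.034;0 0 0 0.001 0 0.01 0.034;0 0 0 0 0 0 0.034;0 0 0 0 0 0 0.034"

```text
t: 11.22
eef_pos: [0.491, -0.1785, 0.0905]
ee_rot: [3.141, 0.132, 0.002]
force: [0.4, -0.9, -2.7]
width: 0.0369
gripper_force: 30.0
```

```bash
python3 chk.py
python3 - <<'E'
from kin import *
R1=lidR(0,-7.4);plan(np.array([.495,-.179,.065])+.011*R1[:,2],R1,1)
a=cv2.imread("pics/c_top.png");b=cv2.imread("pics/c_scene.png")
f=lambda i:cv2.resize(i,(400,400),interpolation=cv2.INTER_CUBIC)
cv2.imwrite("pics/s5.png",np.hstack([f(b[190:300,225:335]),f(a[170:280,325:435])]))
E
```

```text
[ 0.49096709 -0.17853411  0.09047362] [ 0.42504912 -0.87246727 -2.70442303] g [ 0.4924155  -0.178522    0.10137784]
scene 770 576 n [-0.002  0.001  1.   ] grip over disc 0.0313 disc z at g 0.07
top 750 607 n [-0.002 -0.001  1.   ] grip over disc 0.0307 disc z at g 0.0707
rot total deg [0.1 0.1 0.1] shift tool0 [0.0074 0.0005 0.0359]
0.06 0.14 0.11 0.0074 0.0005 0.0359
```

View pics/s5.png

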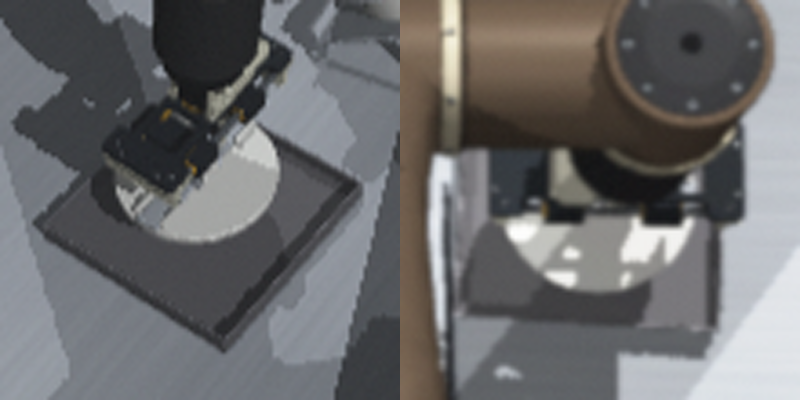

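The lid is level over the tray (scene crop (200,180)), about 51 mm above its floor. Lower it slowly to contact.

Request:
move_arm --rows "0 0 0 0.002 0 0.008 0.034;0 0 0 0.002 0 0.01 0.034;0 0 0 0.002 0 0.01 0.034;0 0 0 0.001 0 0.008 0.034;0 0 0 0.001 0 0.005 0.034;0 0 0 0.0003 0 0.003 0.034;0 0 0 0 0 0 0.034"

```text
t: 12.2
eef_pos: [0.4927, -0.1784, 0.045]
ee_rot: [3.141, 0.134, 0.002]
force: [0.0, -0.3, -3.8]
width: 0.0373
gripper_force: 30.0
```

Request:
move_arm --rows "0 0 0 0.0002 0 0.0015 0.034;0 0 0 0.0002 0 0.0015 0.034;0 0 0 0 0 0 0.034"

```text
t: 12.58
eef_pos: [0.4927, -0.1785, 0.0421]
ee_rot: [3.141, 0.133, 0.002]
force: [0.2, -0.0, -3.7]
width: 0.0371
gripper_force: 30.0
```

Request:
move_arm --rows "0 0 0 0.0001 0 0.001 0.034;0 0 0 0 0 0 0.034"

```text
t: 12.82
eef_pos: [0.4926, -0.1784, 0.041]
ee_rot: [3.141, 0.133, 0.002]
force: [-0.0, -0.0, -3.9]
width: 0.0373
gripper_force: 30.0
```

Request:
move_arm --rows "0 0 0 0.0001 0 0.001 0.034;0 0 0 0 0 0 0.034"

```text
t: 13.08
eef_pos: [0.4926, -0.1784, 0.04]
ee_rot: [3.141, 0.133, 0.002]
force: [0.0, -0.5, -3.5]
width: 0.0366
gripper_force: 30.0
```

Request:
move_arm --rows "0 0 0 0.0001 0 0.0008 0.034;0 0 0 0 0 0 0.034"

```text
t: 13.32
eef_pos: [0.4928, -0.1785, 0.0393]
ee_rot: [3.141, 0.133, 0.002]
force: [0.3, 0.6, -2.4]
width: 0.0371
gripper_force: 30.0
```

Contact is beginning (-3.6 to -2.4 N).

Request:
move_arm --rows "0 0 0 0.0001 0 0.0006 0.034;0 0 0 0 0 0 0.034"

```text
t: 13.58
eef_pos: [0.4929, -0.1785, 0.0391]
ee_rot: [3.141, 0.133, 0.002]
force: [-0.9, 1.4, 3.9]
width: 0.0369
gripper_force: 30.0
```

Request:
move_arm --rows "0 0 0 0 0 0.0005 0.034;0 0 0 0 0 0 0.034"

```text
t: 13.82
eef_pos: [0.4929, -0.1785, 0.039]
ee_rot: [3.141, 0.133, 0.002]
force: [-2.0, 2.4, 9.8]
width: 0.037
gripper_force: 30.0
```

Request:
move_arm --rows "0 0 0 0 0 -0.0006 0.038;0 0 0 0 0 0 0.044;0 0 0 0 0 0 0.05;0 0 0 0 0 0 0.056;0 0 0 0 0 0 0.065;0 0 0 0 0 0 0.075;0 0 0 0 0 0 0.085;0 0 0 0 0 0 0.085"

```text
t: 14.82
eef_pos: [0.4926, -0.1784, 0.0385]
ee_rot: [3.141, 0.134, 0.002]
force: [0.2, -0.8, -0.2]
width: 0.0843
gripper_force: 0.0
```

Request:
move_arm --rows "0 0 0 -0.0007 0 -0.005 0.085;0 0 0 -0.0013 0 -0.01 0.085;0 0 0 -0.002 0 -0.016 0.085;0 0 0 -0.003 0 -0.025 0.085;0 0 0 -0.004 0 -0.035 0.085;0 0 0 -0.004 0 -0.035 0.085;0 0 0 -0.004 0 -0.035 0.085;0 0 0 0 0 0 0.085"

```text
t: 15.82
eef_pos: [0.497, -0.1786, 0.2051]
ee_rot: [3.14, 0.126, 0.002]
force: [0.6, 0.5, -0.5]
width: 0.0851
gripper_force: 0.0
```

Run:
```python
from h import *
out=[]
for nm in("scene","top"):
    im,d=arm.grab_frame(nm);Q=world(nm,d).reshape(-1,3)
    k=(np.hypot(Q[:,0]-.494,Q[:,1]+.179)<.072)&(Q[:,2]<.08)&(Q[:,2]>.01);Q=Q[k]
    k=abs(Q[:,2]-.019)<.005;S=Q[k];c=S.mean(0);w=np.linalg.svd(S-c,full_matrices=False)[2][2];print(nm,k.sum(),(w*np.sign(w[2])).round(3),np.median(S[:,2]).round(4),"top",Q[:,2].max().round(3))
    out.append(im)
s,t=out;f=lambda i:cv2.resize(i,(400,400),interpolation=cv2.INTER_CUBIC)
cv2.imwrite("pics/s6.png",np.hstack([f(s[100:330,160:390]),f(t[170:280,325:435])]))
```

```text
scene 689 [0. 0. 1.] 0.0188 top 0.07
top 589 [0.001 0.009 1.   ] 0.0195 top 0.064
```

View pics/s6.png

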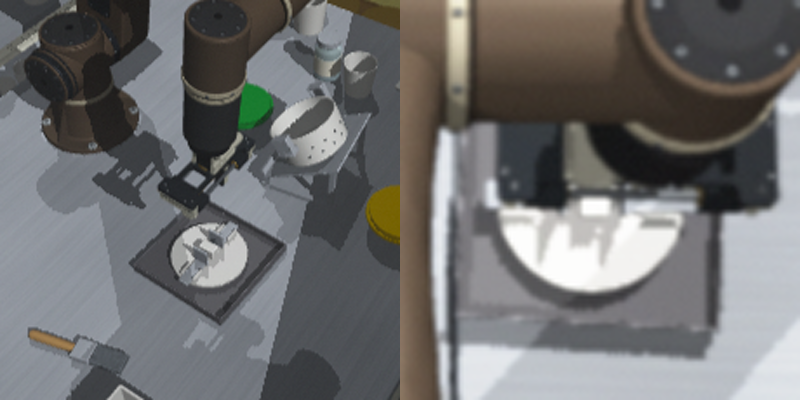

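The lid lies flat in the tray with its buttons up (left crop (208,252)); its disc top is at z = 0.019, as expected. The gripper is clear, and the cup, jar and brush are undisturbed.

```bash
python3 -c "
from station import arm
print(arm.job_done())"
```

```text
the job is handed in; nothing more can be done
None
```

The lid was pinched free, lifted off the mould and set down flat with its buttons up on the tray floor, then released; the cup, jar and brush were left alone, and the job is handed in.

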